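Put the shim back on its pins and shut the case hatch

ROBOT

A 7-joint arm with a two-finger parallel gripper is mounted at the origin on the work surface. World frame = base frame: x ahead of the robot, y to its left, z up, the work surface at z = 0. Lengths are in m, angles in rad, forces in N, time in s.
With the tool pointing down it reaches from about 0.4 to 0.85 m from the base axis. Payload 10.4 kg.
Tool frame: the origin (TCP) lies on the centre line of the jaws, within the pads' length; the fingertips stand 17 mm ahead of it and the grasp point (between the pads) lies 2 mm behind it; z points along the fingers, y is the direction in which the jaws open and shut (so a half turn about z gives the same grasp; the last joint's range is limited). The gripper opens to 87 mm and grips with 3 to 60 N. Pads are 19 mm wide; open, the fingers measure 117 mm over their backs; the gripper's body (75 mm by 190 mm) begins 51 mm behind the grasp point.
Start: joints at [1.101, 0.332, -0.065, 1.46, 0.022, 1.35, -0.088], TCP at [0.27, -0.564, 0.24] pointing down, gripper open.
Joint ranges: [-2.6, 2.6], [-0.5, 2.12], [-1.47, 1.34], [0.16, 2.42], [-1.27, 4.41], [0.06, 2.06], [-2.6, 2.6]. Speed limits (rad/s): [2.22, 2.22, 2.79, 2.79, 3.14, 3.14, 3.14].

INTERFACE

Orientations are given as a unit quaternion [x, y, z, w].
In Python, from bench import r gives the robot as it stands.
- The arm moves only by the tool apply_moves, never from a script. Its argument "commands" is a list of rows, each an object with "rot": the turn, a rotation vector about the world's x, y, z in units of 180 degrees (1.0 is 180 degrees), a list of three; "linear": the shift along the world's x, y, z in units of 0.3 m (1.0 is 0.3 m), a list of three; "grip": the closure, from -1 (fully open) to 1 (shut). A call has 1 to 20 rows; each row is the pose to reach, as a shift and turn from the pose commanded when the call began, turning the shorter way round; what a row does not reach only later rows make up. A row lasts 1/10 s, in which the tool goes at most 50 mm and 8.59 degrees, less where a joint would pass 70% of its speed; a pose out of reach is approached as far as the arm can. A call with a number of a shift or a turn outside -1 to 1 is refused whole. A call with a gripper value outside its range is refused whole. The fingers move at their own pace and stop on an object; "newtons" is the grip in N (left out, the last holds). Time passes only in rows, so rows that repeat a pose let the fingers close. It gives the time, the measured TCP pose, the force and the opening at its end, in the units of the state.
- r.read_state(): the state, without advancing time (a new reading comes with each control period).
- r.camera(name): name is "side" or "top" or "wrist"; returns a dict with "frame" (400x640x3 uint8, red, green, blue), "mtx" (3x3 intrinsics, pixels), "extrinsics" (4x4, takes a point from world to camera coordinates). Camera axes: x right, y down, z forward; pixel columns grow to the right and rows downward; lengths in m; the calibration is good to about 2 mm. The wrist camera is an equidistant fisheye: a pixel r from the principal point sees the ray r / f radians off the axis. A picture is of the moment at which its call begins. There is no depth.
- r.close_job(): hands the job in, once; it reports no verdict.
Trained networks look in a picture, given as the dict that the camera call returned (one of the last four; its "shot" number tells which), for a name from the list of things; names that differ only in an ending like _2 or _b are one class to them, and where a whole thing is asked for, a point or a joint stands for the part that bears it (a point fixed in the world has none). Each returns a list of dicts, best first, with "p" (0 to 1); they miss things now and then, are a little off and sometimes report something else, mostly with a low value. They report only what shows in the picture. A call takes as long as a camera call. They do not tell look-alikes from the thing itself.
- r.search_frame(thing, picture): "bbox" ([left, top, width, height] in pixels, round what is visible of it).
- r.spot_point(thing, picture): "location" ([column, row] in pixels: a listed point, or the origin of a listed thing).
The state is a dict: "time": time; "joint_positions": joint angles; "joint_vel": joint speeds; "joint_torque": joint torques, N m; "ee_pos": TCP position; "eef_rot": TCP orientation; "ft_force": force on the tool from outside, world axes, zero at the start; "torque": the same for the moment, N m; "width": finger opening in m.
Only numpy, scipy, OpenCV 4.12 (cv2) and the standard library are available. Lean on these libraries where they do the work, as an engineer would, in place of code of your own. Each camera call takes 0.05 s, during which the arm holds its last target. There are 200 camera calls.

TASK

Put the loose blue shim away in the green shim case: thread its two holes over the two brass pins, lower it (do not drop it) until it lies flat on the shims already stacked there, and let go. Then push the sliding hatch gently, without slamming it, along its track until it is fully closed against the end of the case. Leave the red box, the orange can and the spanner where they are.

Things in the scene. Friction and masses are not known exactly. Their poses are not given: they have to be found in the camera images.
- shim_center (a point): Centre of the loose blue shim, a plate 104 mm (x) by 46 mm (y) by 10 mm thick (z), 0.08 to 0.17 kg, flat on the table at first. Two through holes of 14 mm diameter at x = -32 and +32 mm, y = 0. The same turned half round. Can be gripped across its 46 mm width, between the holes. It and the red box may swap places.
- pin_seat (a point): Point midway between the two upright brass pins in the case, on top of the bare-metal shims stacked there, 20 mm above the table. Pins at x = -32 and +32 mm, 10 mm in diameter, straight for 24 mm above this point, tapering to 3.6 mm at 31 mm. The blue shim, home, has its centre 5 mm above this point and its x axis along this x, either way round. z up; +y is the way the hatch closes.
- case: Fixed green shim case, 160 mm (x) by 370 mm (y), axes parallel to pin_seat's; origin under its centre, which is 95 mm to -y of pin_seat. Pin bay's inner walls: 72 mm from pin_seat to -x and +x, 82 mm to +y, 92 mm to -y. Side walls 58 mm high, track lips and +y end frame 68 mm. Other bay (-y half) holds small boxes under the open hatch.
- hatch_tab (a point): Centre of the black tab on the middle of the hatch (clear window, aluminium frame, 148 x 176 x 6 mm, underside 59 mm above the table): 60 mm (x) by 14 mm (y) by 30 mm high, 65 to 95 mm above the table, this point at 80 mm. Axes parallel to pin_seat's; +y closes. Closed, it lies 6 mm to -y of pin_seat. Open, the hatch may overhang the -y side of the pin bay by 29 mm.
- hatch (a joint): How far the hatch is open, in m: 0 = closed against the end frame, 0.17 = fully open; starts at 0.145 to 0.17. It stays where it is left; about 2 N of friction plus 6 N per m/s resist it; it weighs 0.45 kg and stops hard at 0.
- insert_box: Red plastic box of 60 by 42 by 27 mm, loose on the table, origin under its centre. To be left alone.
- oil_can: Orange can, 60 mm in diameter, 80 mm high, standing on the table, origin under its centre. To be left alone.
- spanner: Steel spanner 150 mm long lying on the table, origin under its middle. To be left alone.
Things that resemble listed ones, but are neither listed nor needed, are in the scene too. There is more than one size of the part that bears shim_center; the job needs the largest.

How it is judged:
By the outcome, as a careful person would: the job done as asked, in the order asked, and still so for the second after the job is handed in, with the robot touching nothing.
It also fails if it takes over 64 s, if anything falls off the work surface, if the arm or the gripper's body presses on something with over 40 N, if the wrist force passes 120 N, or if a joint passes its speed limit or range.

## Working session

There is one attempt and no reset: what is moved stays moved. The work goes in short steps, Python scripts to look and compute and a tool call to move; the robot and the scene stay as the last step left them, time stands still between calls to the robot, and variables do not carry over. Pictures are saved under pics/ and viewed, about 8 in all and at most 12, crops included, and the job is handed in when it is done.

Besides the shell and the picture viewer there is one more tool, called after ">>>" by a JSON object that holds its "op" and its "data", one argument or row to a line. apply_moves: Moves the arm, as the interface text tells. Its arguments: {"type":"object","properties":{"commands":{"type":"array","items":{"type":"object","properties":{"rot":{"type":"array","items":{"type":"number"}},"linear":{"type":"array","items":{"type":"number"}},"grip":{"type":"number"}}}},"newtons":{"type":"number"}},"required":["commands"]}

```bash
mkdir -p pics; ls; cat > h.py <<'E'
import numpy as np, cv2
from bench import r
def ray(c,px):
    K=np.array(c["mtx"]);E=np.array(c["extrinsics"]);u=(np.array(px,float)-[K[0,2],K[1,2]])/[K[0,0],K[1,1]]
    if c.get("fish"):
        t=np.linalg.norm(u); d=np.array([*(u/max(t,1e-9)*np.sin(t)),np.cos(t)])
    else: d=np.array([*u,1.])
    return -E[:3,:3].T@E[:3,3], E[:3,:3].T@d
def at_z(c,px,z):
    o,d=ray(c,px); return o+d*(z-o[2])/d[2]
def proj(c,P):
    K=np.array(c["mtx"]);E=np.array(c["extrinsics"]);p=E[:3,:3]@np.array(P,float)+E[:3,3]
    if c.get("fish"):
        n=np.linalg.norm(p[:2]);t=np.arctan2(n,p[2]);u=p[:2]/max(n,1e-9)*t
    else: u=p[:2]/p[2]
    return u*[K[0,0],K[1,1]]+[K[0,2],K[1,2]]
def cam(n):
    c=r.camera(n); c["fish"]=(n=="wrist"); return c
def save(c,f,crop=None,s=1):
    im=c["frame"][:,:,::-1]
    if crop: x,y,w,h=crop; im=im[y:y+h,x:x+w]
    cv2.imwrite("pics/"+f,cv2.resize(im,None,fx=s,fy=s,interpolation=cv2.INTER_CUBIC))
E
python3 - <<'E'
from h import *
np.set_printoptions(precision=4,suppress=True)
H={"shim_center":.01,"pin_seat":.02,"hatch_tab":.08,"insert_box":0,"oil_can":0,"spanner":0,"case":0}
ims=[]
for n in["top","side"]:
    c=cam(n); save(c,n+"0.png"); print(n,c["mtx"],np.array(c["extrinsics"]))
    for t,z in H.items():
        for d in r.spot_point(t,c)[:4]: print(t,round(d["p"],2),np.round(d["location"],1),at_z(c,d["location"],z))
print(r.read_state())
E
```

```text
pics
top [[382.5109   0.     320.6735]
 [  0.     382.5109 200.9729]
 [  0.       0.       1.    ]] [[ 0.0147 -0.9993  0.0343  0.1113]
 [-0.9896 -0.0194 -0.1424  0.5894]
 [ 0.143  -0.0319 -0.9892  0.8971]
 [ 0.      0.      0.      1.    ]]
shim_center 0.93 [269. 268.] [0.4229 0.245  0.01  ]
shim_center 0.71 [319.9 267.9] [0.4249 0.1199 0.01  ]
shim_center 0.58 [310.3 224.4] [0.532  0.1456 0.01  ]
pin_seat 0.87 [397.3 236.3] [ 0.5053 -0.0713  0.02  ]
pin_seat 0.4 [428.2 230.1] [ 0.522  -0.1494  0.02  ]
hatch_tab 0.7 [466.5 217.5] [ 0.549  -0.2225  0.08  ]
hatch_tab 0.37 [267.3 264.9] [0.432  0.2422 0.08  ]
insert_box 0.74 [247.4 206.8] [0.5747 0.3057 0.    ]
insert_box 0.44 [397.  235.3] [ 0.5089 -0.0753  0.    ]
oil_can 0.92 [304.9 137.4] [0.7604 0.1638 0.    ]
oil_can 0.73 [397.2 235.4] [ 0.5086 -0.0758  0.    ]
spanner 0.72 [201.4 238.4] [0.493  0.4164 0.    ]
case 0.7 [426.2 229.4] [ 0.5252 -0.1506  0.    ]
side [[411.5558   0.     312.4978]
 [  0.     411.5558 203.0014]
 [  0.       0.       1.    ]] [[-0.7662 -0.6424  0.0151  0.5384]
 [-0.3252  0.3674 -0.8713  0.2204]
 [ 0.5542
[... 551 characters left out ...]
 [251.3 217.8] [0.7552 0.1644 0.    ]
oil_can 0.19 [247.5 333.4] [0.4938 0.4135 0.    ]
spanner 0.98 [244.  335.6] [0.4946 0.4203 0.    ]
case 0.86 [400.5 199.4] [ 0.5327 -0.154   0.    ]
{'time': 0.8, 'joint_positions': array([ 1.1014,  0.3322, -0.0647,  1.4601,  0.0216,  1.3499, -0.0885]), 'joint_vel': array([-0.0003, -0.0017,  0.0009, -0.0004,  0.0005, -0.0001, -0.0003]), 'joint_torque': array([  0.0001, -62.299 ,   0.0248, -39.011 ,  -0.0611,   0.0314,
         0.    ]), 'ee_pos': array([ 0.2701, -0.5637,  0.2396]), 'eef_rot': array([0.9752, 0.2215, 0.    , 0.0001]), 'ft_force': array([ 0.0332, -0.3996, -0.0781]), 'torque': array([-0.0131,  0.0209, -0.0529]), 'width': 0.0870786144772937}
```

```bash
python3 -c "
import cv2,numpy as np
a=cv2.imread('pics/top0.png');print(a.shape)"
```

```text
(400, 640, 3)
```

View pics/top0.png

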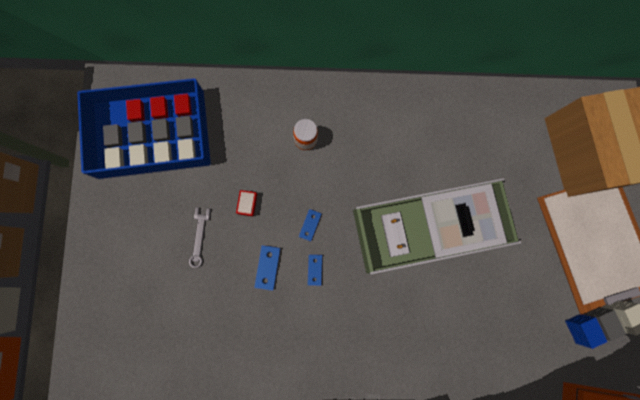

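View pics/side0.png

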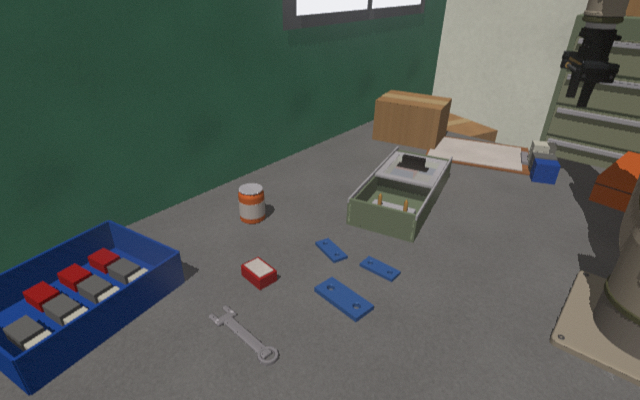

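The largest shim is at top pixel (268,268), the case is right of centre with its pins at about (390,220) and (401,246), and the tab is at (466,218). The two smaller blue shims, at (311,225) and (315,270), are look-alikes. Next I'll get the yaws.

```bash
cat >> h.py <<'E'
def shims(c,z,minA=60):
    hsv=cv2.cvtColor(c["frame"],cv2.COLOR_RGB2HSV); m=cv2.inRange(hsv,(100,120,50),(125,255,255))
    out=[]
    for k in cv2.findContours(m,cv2.RETR_EXTERNAL,cv2.CHAIN_APPROX_NONE)[0]:
        if cv2.contourArea(k)<minA: continue
        P=np.array([at_z(c,q,z)[:2] for q in k[:,0]],np.float32)*1000
        (x,y),(w,h),a=cv2.minAreaRect(P)
        if w<h: w,h,a=h,w,a+90
        out.append((np.round([x/1000,y/1000],4),np.round([w,h],1),round((a+90)%180-90,1)))
    return out
E
python3 - <<'E'
from h import *
for n in["top","side"]:
    c=cam(n)
    print(n,*[s for s in shims(c,.008) if s[1][0]<130],sep="\n")
    hsv=cv2.cvtColor(c["frame"],cv2.COLOR_RGB2HSV)
    if n=="top":
        save(c,"top1.png",(340,170,200,120),4)
E
```

```text
top
(array([ 0.2801, -0.5417]), array([85.1, 77. ]), 22.6)
(array([0.4209, 0.1331]), array([70.6, 32.2]), 0.8)
(array([0.4251, 0.2497]), array([103.7,  47.1]), -7.5)
(array([0.5319, 0.1469]), array([74.2, 33.4]), -20.1)
side
(array([0.4219, 0.251 ]), array([107.4,  51.4]), -7.6)
(array([0.4174, 0.136 ]), array([75.1, 37.6]), -0.4)
(array([0.5272, 0.1498]), array([77.5, 34.5]), -20.0)
```

View pics/top1.png

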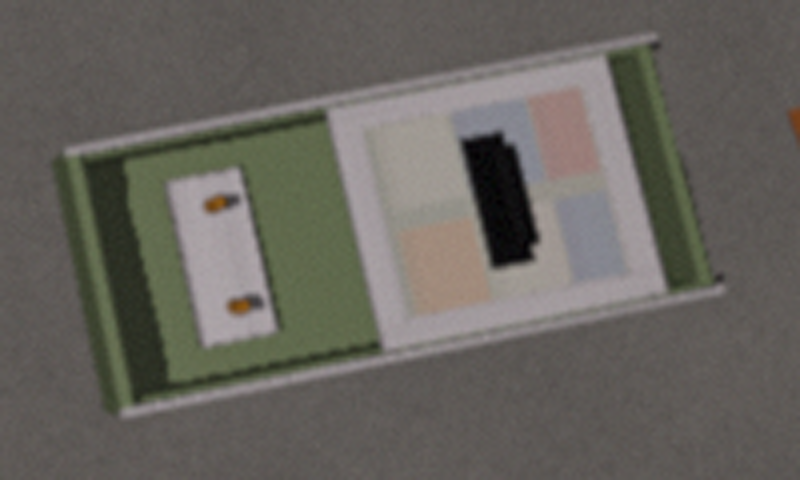

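>>> {"op": "apply_moves", "data": {
  "commands": [
    {"linear": [0.6,0.9,0.2],"rot": [0,0,-0.06],"grip": -1},
    {"linear": [0.6,0.9,0.2],"rot": [0,0,-0.06],"grip": -1},
    {"linear": [0.6,0.9,0.2],"rot": [0,0,-0.06],"grip": -1},
    {"linear": [0.6,0.9,0.2],"rot": [0,0,-0.06],"grip": -1},
    {"linear": [0.6,0.9,0.2],"rot": [0,0,-0.06],"grip": -1},
    {"linear": [0.6,0.9,0.2],"rot": [0,0,-0.06],"grip": -1},
    {"linear": [0.6,0.9,0.2],"rot": [0,0,-0.06],"grip": -1}
  ]
}}

```text
time: 1.6
ee_pos: [0.4523, -0.2898, 0.3007]
eef_rot: [0.991, 0.131, 0.001, 0.0]
ft_force: [0.7, -0.8, 0.8]
width: 0.0867
```

>>> {"op": "apply_moves", "data": {
  "commands": [
    {"linear": [0.1,0.8,0],"grip": -1},
    {"linear": [0.1,0.8,0],"grip": -1},
    {"linear": [0.1,0.8,0],"grip": -1},
    {"linear": [0.1,0.8,0],"grip": -1},
    {"linear": [0.1,0.8,0],"grip": -1},
    {"linear": [0.1,0.8,0],"grip": -1},
    {"linear": [0.1,0.8,0],"grip": -1}
  ]
}}

```text
validation failed for argument at $.co...
```

```bash
python3 - <<'E'
from h import *
np.set_printoptions(precision=4,suppress=True)
t=cam("top")
f=lambda p:np.array(p)/4+[340,170]-.4
Q=[at_z(t,f(p),.02)[:2] for p in [(166,180),(240,168),(278,330),(204,346)]]
ang=lambda a,b:np.degrees(np.arctan2(*(b-a)[::-1]))
print("stack",np.mean(Q,0),ang(Q[3],Q[0]),ang(Q[2],Q[1]))
L=[at_z(t,f(p),.068)[:2] for p in [(655,38),(66,152),(722,290),(122,413)]]
print("lip",ang(L[0],L[1])-90,ang(L[2],L[3])-90)
c=cam("wrist"); save(c,"w1.png"); print(r.read_state()["ee_pos"],r.read_state()["eef_rot"])
for th,z in [("pin_seat",.02),("hatch_tab",.08)]:
    for d in r.spot_point(th,c)[:2]: print(th,round(d["p"],2),np.round(d["location"],1),at_z(c,d["location"],z))
E
```

```text
stack [ 0.5123 -0.0658] 12.51613086429603 12.451076976531416
lip 12.049301045497145 12.065347508859261
[ 0.4533 -0.289   0.3008] [0.9912 0.1326 0.0013 0.0001]
pin_seat 0.6 [183.5  90.7] [ 0.5097 -0.0614  0.02  ]
hatch_tab 0.71 [292.1  96. ] [ 0.5348 -0.2268  0.08  ]
```

View pics/w1.png

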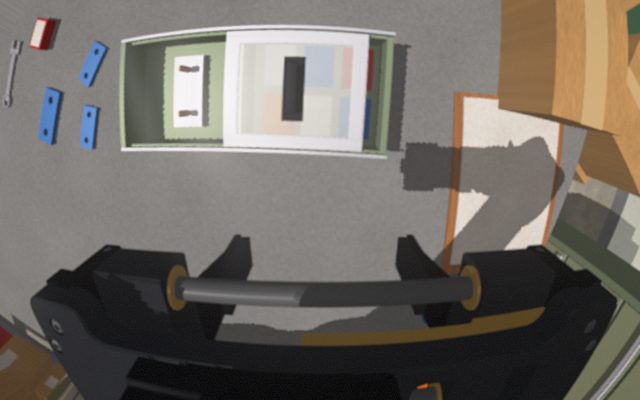

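The wrist view shows the case at the top, its pins at (188,69) and (185,115), the tab at (293,88), and the shims at left. Seat is about (0.511,-0.064) with yaw about 12.3°. Moving on to the shim.

>>> {"op": "apply_moves", "data": {
  "commands": [
    {"linear": [0,1,0],"rot": [0,0,-0.06],"grip": -1},
    {"linear": [0,1,0],"rot": [0,0,-0.06],"grip": -1},
    {"linear": [0,1,0],"rot": [0,0,-0.06],"grip": -1},
    {"linear": [0,1,0],"rot": [0,0,-0.06],"grip": -1},
    {"linear": [0,1,0],"rot": [0,0,-0.06],"grip": -1},
    {"linear": [0,1,0],"rot": [0,0,-0.06],"grip": -1},
    {"linear": [0,1,0],"rot": [0,0,-0.06],"grip": -1}
  ]
}}

```text
time: 2.5
ee_pos: [0.4497, 0.0114, 0.2999]
eef_rot: [0.999, 0.038, 0.0, -0.0]
ft_force: [-0.6, -0.8, 0.1]
width: 0.0871
```

>>> {"op": "apply_moves", "data": {
  "commands": [
    {"linear": [-0.18,0.8,-0.5],"rot": [0,0,-0.065],"grip": -1},
    {"linear": [-0.18,0.8,-0.5],"rot": [0,0,-0.065],"grip": -1},
    {"linear": [-0.18,0.8,-0.5],"rot": [0,0,-0.065],"grip": -1},
    {"linear": [-0.18,0.8,-0.5],"rot": [0,0,-0.065],"grip": -1},
    {"linear": [-0.18,0.8,-0.5],"rot": [0,0,-0.065],"grip": -1},
    {"linear": [-0.18,0.8,-0.5],"rot": [0,0,-0.065],"grip": -1},
    {"linear": [-0.18,0.8,-0.5],"rot": [0,0,-0.065],"grip": -1},
    {"linear": [-0.18,0.8,-0.5],"rot": [0,0,-0.065],"grip": -1},
    {"linear": [-0.18,0.8,-0.5],"rot": [0,0,-0.065],"grip": -1}
  ]
}}

```text
time: 3.4
ee_pos: [0.3974, 0.2445, 0.1498]
eef_rot: [0.998, -0.069, 0.0, 0.0]
ft_force: [-0.1, -0.0, 0.3]
width: 0.0873
```

```bash
python3 - <<'E'
from h import *
np.set_printoptions(precision=4,suppress=True)
c=cam("wrist"); save(c,"w2.png"); s=r.read_state();print(s["ee_pos"],s["eef_rot"],np.degrees(2*np.arctan2(s["eef_rot"][1],s["eef_rot"][0])))
print(*shims(c,.008,400),sep="\n")
for d in r.spot_point("shim_center",c)[:3]: print(round(d["p"],2),np.round(d["location"],1),at_z(c,d["location"],.008))
E
```

```text
[0.3974 0.2446 0.15  ] [ 0.9976 -0.0687  0.0005  0.0002] -7.883246293548222
(array([0.4191, 0.1331]), array([73.6, 33.2]), -1.3)
(array([0.4228, 0.2488]), array([103.9,  45.8]), -7.7)
(array([0.5297, 0.1462]), array([74.4, 33.6]), -19.7)
(array([0.6658, 0.6083]), array([229.6, 113.2]), 62.8)
0.95 [314.2 162.4] [0.426  0.2483 0.008 ]
0.82 [433.3 154.6] [0.4192 0.132  0.008 ]
0.75 [410.8  43.7] [0.5279 0.1433 0.008 ]
```

View pics/w2.png

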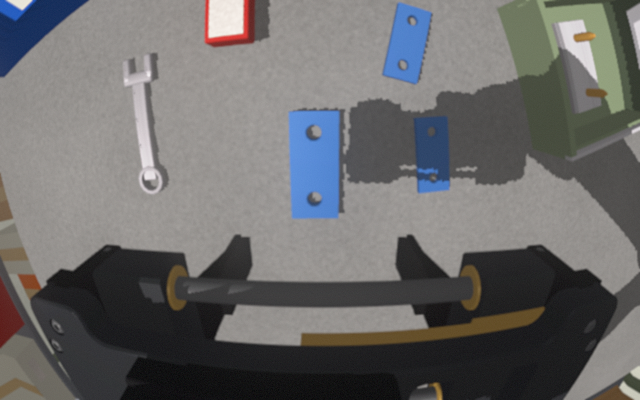

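The wrist view shows the large shim unobstructed at (315,163). All three measurements agree within about 2 mm, at (0.424,0.249) and -7.7°. Descending and gripping.

>>> {"op": "apply_moves", "data": {
  "commands": [
    {"linear": [0.087,0.015,-0.15],"rot": [0,0,0],"grip": -1},
    {"linear": [0.087,0.015,-0.25],"rot": [0,0,0],"grip": -1},
    {"linear": [0.087,0.015,-0.35],"rot": [0,0,0],"grip": -1},
    {"linear": [0.087,0.015,-0.4],"rot": [0,0,0],"grip": -1},
    {"linear": [0.087,0.015,-0.433],"rot": [0,0,0],"grip": -1},
    {"linear": [0.087,0.015,-0.433],"rot": [0,0,0],"grip": -1},
    {"linear": [0.087,0.015,-0.433],"rot": [0,0,0],"grip": 1},
    {"linear": [0.087,0.015,-0.433],"rot": [0,0,0],"grip": 1},
    {"linear": [0.087,0.015,-0.433],"rot": [0,0,0],"grip": 1},
    {"linear": [0.087,0.015,-0.433],"rot": [0,0,0],"grip": 1},
    {"linear": [0.087,0.015,-0.433],"rot": [0,0,0],"grip": 1},
    {"linear": [0.087,0.015,-0.433],"rot": [0,0,0],"grip": 1}
  ],
  "newtons": 25
}}

```text
time: 4.7
ee_pos: [0.4222, 0.2509, 0.0198]
eef_rot: [0.998, -0.067, 0.0, 0.0]
ft_force: [-0.0, -2.2, -0.9]
width: 0.047
```

>>> {"op": "apply_moves", "data": {
  "commands": [
    {"linear": [0,0,0.05],"rot": [0,0,0],"grip": 1},
    {"linear": [0,0,0.15],"rot": [0,0,0],"grip": 1},
    {"linear": [0,0,0.3],"rot": [0,0,0],"grip": 1},
    {"linear": [0,-0.05,0.4],"rot": [0,0,0.02],"grip": 1},
    {"linear": [0.05,-0.15,0.42],"rot": [0,0,0.05],"grip": 1},
    {"linear": [0.1,-0.3,0.42],"rot": [0,0,0.08],"grip": 1},
    {"linear": [0.15,-0.45,0.42],"rot": [0,0,0.111],"grip": 1},
    {"linear": [0.18,-0.55,0.42],"rot": [0,0,0.111],"grip": 1},
    {"linear": [0.2,-0.65,0.42],"rot": [0,0,0.111],"grip": 1},
    {"linear": [0.2,-0.68,0.42],"rot": [0,0,0.111],"grip": 1},
    {"linear": [0.2,-0.68,0.42],"rot": [0,0,0.111],"grip": 1},
    {"linear": [0.2,-0.68,0.42],"rot": [0,0,0.111],"grip": 1}
  ]
}}

```text
time: 5.9
ee_pos: [0.482, 0.0481, 0.1462]
eef_rot: [0.994, 0.108, 0.0, -0.0]
ft_force: [-0.3, 0.2, 0.0]
width: 0.0455
```

```bash
python3 - <<'E'
from h import *
np.set_printoptions(precision=4,suppress=True)
c=cam("wrist"); save(c,"w3.png"); s=r.read_state();print(s["ee_pos"],np.degrees(2*np.arctan2(s["eef_rot"][1],s["eef_rot"][0])),s["eef_rot"],s["width"],s["ft_force"],s["torque"])
E=np.array(c["extrinsics"]);print("cam",-E[:3,:3].T@E[:3,3],c["mtx"])
for th,z in [("pin_seat",.02),("shim_center",s["ee_pos"][2]-.01)]:
    for d in r.spot_point(th,c)[:3]: print(th,round(d["p"],2),np.round(d["location"],1),at_z(c,d["location"],z))
E
```

```text
[0.482  0.0485 0.1461] 12.396330894980169 [ 0.9942  0.108   0.0002 -0.0002] 0.045386495179323 [ 0.2319  0.8825 -1.5831] [0.006  0.0065 0.0084]
cam [0.5638 0.0651 0.2918] [[309.7069   0.     323.4071]
 [  0.     309.7069 199.0881]
 [  0.       0.       1.    ]]
pin_seat 0.61 [442.6 192.5] [ 0.5094 -0.0639  0.02  ]
shim_center 0.95 [232.8 121. ] [0.546  0.1089 0.1361]
shim_center 0.86 [232.6 230.9] [0.4854 0.1007 0.1361]
shim_center 0.62 [322.2 249.5] [0.4856 0.0489 0.1361]
```

View pics/w3.png

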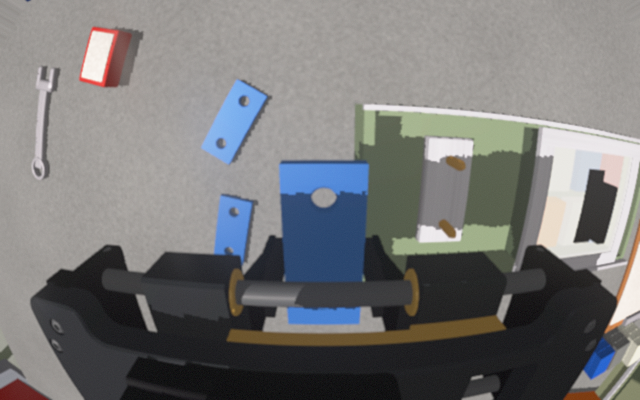

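```bash
python3 - <<'E'
from h import *
np.set_printoptions(precision=4,suppress=True)
c=cam("wrist"); s=r.read_state(); 
g=cv2.cvtColor(c["frame"],cv2.COLOR_RGB2HSV)
# hole: brighter/greyer blob within the shim
roi=g[180:215,300:350]; m=(roi[:,:,1]<100).astype(np.uint8)
n,l,st,ce=cv2.connectedComponentsWithStats(m); 
for i in range(1,n):
    if st[i,4]>100: print("hole",ce[i]+[300,180],st[i])
    if st[i,4]>100:
        h=at_z(c,ce[i]+[300,180],s["ee_pos"][2]-.0148); d=h[:2]-s["ee_pos"][:2]; a=np.radians(12.4); print("in tool x,left",d@[np.cos(a),np.sin(a)],d@[-np.sin(a),np.cos(a)])
im=cv2.resize(c["frame"][120:260,400:520,::-1],None,fx=5,fy=5,interpolation=cv2.INTER_CUBIC)
q=lambda p:tuple(int(v) for v in (proj(c,p)-[400,120]+.5)*5)
a=np.radians(12.3); S=np.array([.511,-.064,.02]);ux=np.array([np.cos(a),np.sin(a),0])
for sg in(-1,1):
    b=S+sg*.032*ux; cv2.line(im,q(b),q(b+[0,0,.031]),(0,255,0),1)
    for k in (-1,1): cv2.circle(im,q(S+sg*.052*ux+k*.023*np.array([-ux[1],ux[0],0])),4,(255,0,255),1)
cv2.imwrite("pics/w4.png",im)
E
```

```text
hole [323.2549 197.4539] [ 11   8  26  20 412]
in tool x,left 0.03290321270437621 -0.00037078382293974626
```

View pics/w4.png

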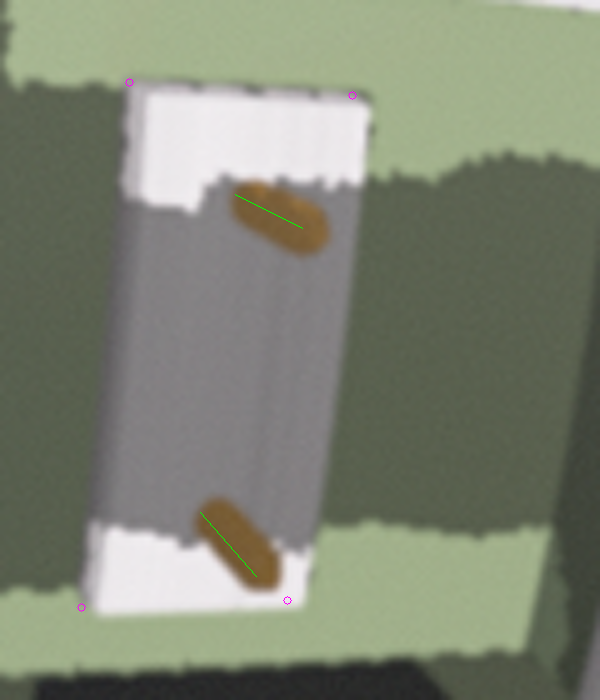

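```bash
python3 - <<'E'
from h import *
from scipy.optimize import least_squares
np.set_printoptions(precision=4,suppress=True)
c=cam("wrist"); f=lambda p:np.array(p)/5+[400,120]-.5
cor=[f(p) for p in [(146,92),(370,105),(305,605),(97,612)]]; tips=[f((314,238)),f((264,577))]
W=[at_z(c,p,.02)[:2] for p in cor]; T=[at_z(c,p,.051)[:2] for p in tips]
ang=lambda a,b:np.degrees(np.arctan2(*(b-a)[::-1]))
print("stack",np.mean(W,0),ang(W[3],W[0]),ang(W[2],W[1]),"size",[np.linalg.norm(W[i]-W[i-1]) for i in range(4)])
print("tips",np.mean(T,0),ang(T[1],T[0]),np.linalg.norm(T[0]-T[1]), r.read_state()["ee_pos"])
E
```

```text
stack [ 0.5105 -0.0682] 12.354069647976177 12.377421181704895 size [np.float64(0.1036107942703211), np.float64(0.046728051010882996), np.float64(0.10369100774127069), np.float64(0.04677043120234454)]
tips [ 0.5106 -0.0662] 11.453190488037492 0.06256805193610789 [0.482  0.0479 0.1458]
```

>>> {"op": "apply_moves", "data": {
  "commands": [
    {"linear": [0.03,-0.1,0],"rot": [0,0,0],"grip": 1},
    {"linear": [0.06,-0.22,0],"rot": [0,0,0],"grip": 1},
    {"linear": [0.09,-0.33,0],"rot": [0,0,0],"grip": 1},
    {"linear": [0.095,-0.383,-0.05],"rot": [0,0,0],"grip": 1},
    {"linear": [0.095,-0.383,-0.13],"rot": [0,0,0],"grip": 1},
    {"linear": [0.095,-0.383,-0.18],"rot": [0,0,0],"grip": 1},
    {"linear": [0.095,-0.383,-0.21],"rot": [0,0,0],"grip": 1},
    {"linear": [0.095,-0.383,-0.22],"rot": [0,0,0],"grip": 1},
    {"linear": [0.095,-0.383,-0.22],"rot": [0,0,0],"grip": 1},
    {"linear": [0.095,-0.383,-0.22],"rot": [0,0,0],"grip": 1}
  ]
}}

```text
time: 7.15
ee_pos: [0.5112, -0.0677, 0.0804]
eef_rot: [0.994, 0.107, 0.001, 0.0]
ft_force: [-0.6, -0.3, -1.0]
width: 0.0456
```

```bash
python3 - <<'E'
from h import *
np.set_printoptions(precision=4,suppress=True)
c=cam("wrist"); s=r.read_state();print(s["ee_pos"],np.degrees(2*np.arctan2(s["eef_rot"][1],s["eef_rot"][0])),s["width"],s["ft_force"])
A=c["frame"][130:260,260:400,::-1]; t=cam("top"); B=t["frame"][200:265,362:432,::-1]
z=lambda a:cv2.resize(a,(560,520) if a is A else (240,223),interpolation=cv2.INTER_CUBIC)
a=z(A); sd=cam("side"); Sd=sd["frame"][170:240,350:430,::-1]; 
o=np.zeros((520,800,3),np.uint8); o[:,:560]=a; o[:223,560:]=z(B); o[260:470,560:]=cv2.resize(Sd,(240,210),interpolation=cv2.INTER_CUBIC)
cv2.imwrite("pics/w5.png",o)
E
```

```text
[ 0.5112 -0.0679  0.0805] 12.300800068447225 0.04542807160233726 [ 0.772  -0.7531 -0.7874]
```

View pics/w5.png

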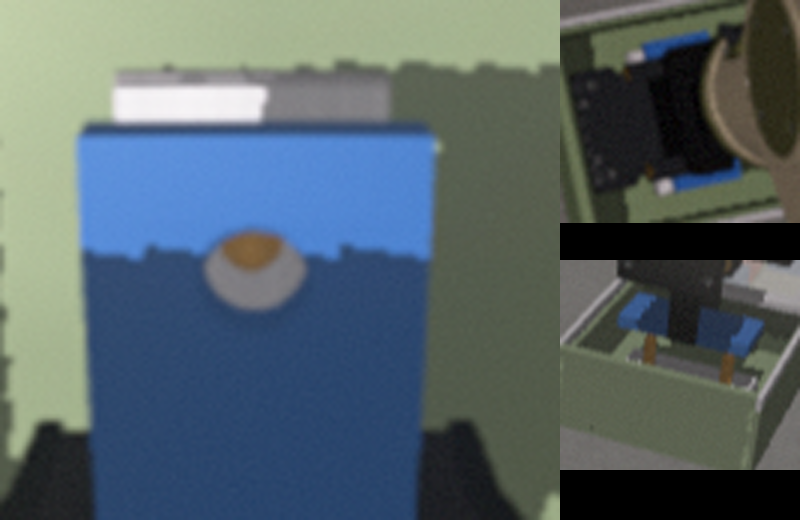

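```bash
python3 - <<'E'
from h import *
np.set_printoptions(precision=4,suppress=True)
c=cam("wrist"); s=r.read_state(); a=np.radians(12.3); R=np.array([[np.cos(a),np.sin(a)],[-np.sin(a),np.cos(a)]])
def T(u,v,z): return R@(at_z(c,(260+u/4-.4,130+v/4-.4),z)[:2]-s["ee_pos"][:2])
zt=s["ee_pos"][2]-.0098
print("stack far edge mid",T(251.5,86,.02)); print("shim far top edge mid",T(257,134,zt),"bottom",T(257,124,zt-.01))
print("hole top rim near",T(255,311,zt)," bottom rim far(top of visible)",T(255,232,zt-.01))
print("pin near visible edge: at tip z",T(252,269,.051),"at .044",T(252,269,.044))
E
```

```text
stack far edge mid [ 0.0513 -0.0001]
shim far top edge mid [ 0.0529 -0.0009] bottom [ 0.0524 -0.0009]
hole top rim near [ 0.029  -0.0006]  bottom rim far(top of visible) [ 0.0371 -0.0007]
pin near visible edge: at tip z [ 0.0288 -0.0002] at .044 [ 0.0266 -0.0002]
```

Relative to the stack and pin, the held shim is about 1.7 mm too far in +x and 0.7 mm too far in -y. I'll correct that and start threading slowly.

>>> {"op": "apply_moves", "data": {
  "commands": [
    {"linear": [-0.006,0.001,0],"rot": [0,0,0],"grip": 1},
    {"linear": [-0.006,0.001,-0.01],"rot": [0,0,0],"grip": 1},
    {"linear": [-0.006,0.001,-0.02],"rot": [0,0,0],"grip": 1},
    {"linear": [-0.006,0.001,-0.03],"rot": [0,0,0],"grip": 1},
    {"linear": [-0.006,0.001,-0.037],"rot": [0,0,0],"grip": 1},
    {"linear": [-0.006,0.001,-0.044],"rot": [0,0,0],"grip": 1},
    {"linear": [-0.006,0.001,-0.05],"rot": [0,0,0],"grip": 1},
    {"linear": [-0.006,0.001,-0.055],"rot": [0,0,0],"grip": 1},
    {"linear": [-0.006,0.001,-0.06],"rot": [0,0,0],"grip": 1},
    {"linear": [-0.006,0.001,-0.06],"rot": [0,0,0],"grip": 1},
    {"linear": [-0.006,0.001,-0.06],"rot": [0,0,0],"grip": 1}
  ]
}}

```text
time: 8.45
ee_pos: [0.5089, -0.0677, 0.0617]
eef_rot: [0.994, 0.107, 0.0, 0.0]
ft_force: [0.1, 0.0, -0.0]
width: 0.0455
```

```bash
python3 - <<'E'
from h import *
np.set_printoptions(precision=4,suppress=True)
F=[];M=[];c=None
for i in range(6): c=cam("wrist"); s=r.read_state(); F.append(s["ft_force"]);M.append(s["torque"])
print(s["ee_pos"],np.mean(F,0),np.mean(M,0),s["width"])
sd=cam("side")
o=np.zeros((520,800,3),np.uint8); o[:,:560]=cv2.resize(c["frame"][130:260,260:400,::-1],(560,520),interpolation=2); o[:210,560:]=cv2.resize(sd["frame"][170:240,350:430,::-1],(240,210),interpolation=2)
cv2.imwrite("pics/w6.png",o)
E
```

```text
[ 0.5089 -0.0678  0.0617] [-0.0891 -0.1313 -1.169 ] [ 0.0277  0.0013 -0.0013] 0.04546996531013296
```

View pics/w6.png

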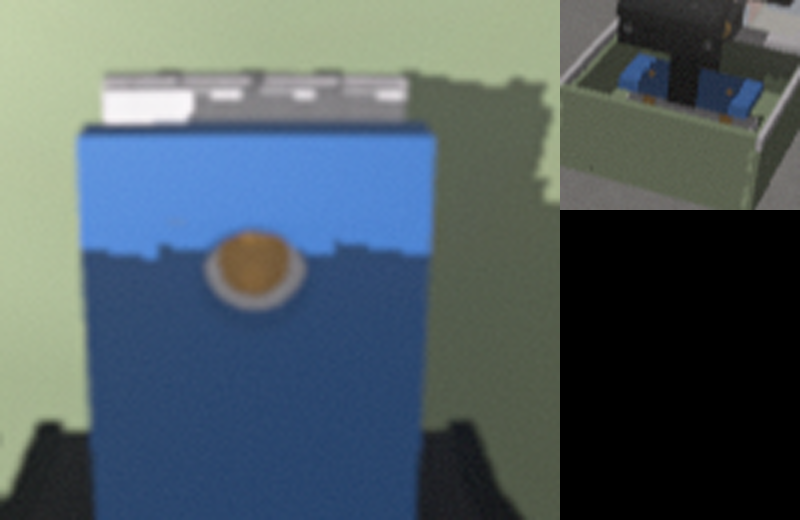

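Both pins now sit in both holes (wrist: pin at (254,265) inside the hole) with no side force. I'll lower it the rest of the way.

>>> {"op": "apply_moves", "data": {
  "commands": [
    {"linear": [0,0,-0.01],"rot": [0,0,0],"grip": 1},
    {"linear": [0,0,-0.02],"rot": [0,0,0],"grip": 1},
    {"linear": [0,0,-0.03],"rot": [0,0,0],"grip": 1},
    {"linear": [0,0,-0.04],"rot": [0,0,0],"grip": 1},
    {"linear": [0,0,-0.048],"rot": [0,0,0],"grip": 1},
    {"linear": [0,0,-0.055],"rot": [0,0,0],"grip": 1},
    {"linear": [0,0,-0.06],"rot": [0,0,0],"grip": 1},
    {"linear": [0,0,-0.064],"rot": [0,0,0],"grip": 1},
    {"linear": [0,0,-0.068],"rot": [0,0,0],"grip": 1},
    {"linear": [0,0,-0.068],"rot": [0,0,0],"grip": 1},
    {"linear": [0,0,-0.068],"rot": [0,0,0],"grip": 1}
  ]
}}

```text
time: 9.9
ee_pos: [0.5089, -0.0677, 0.0413]
eef_rot: [0.994, 0.107, 0.0, 0.0]
ft_force: [-0.1, 0.2, -1.2]
width: 0.0456
```

```bash
cat > ft.py <<'E'
from h import *
np.set_printoptions(precision=4,suppress=True)
F=[];M=[]
for i in range(5): c=cam("wrist"); s=r.read_state(); F.append(s["ft_force"]);M.append(s["torque"])
print(s["time"],s["ee_pos"],np.mean(F,0),np.mean(M,0),s["width"])
E
python3 ft.py
```

```text
10.15 [ 0.5089 -0.0678  0.0413] [-0.0936 -0.1171 -0.938 ] [0.0331 0.0186 0.0062] 0.04552456619149274
```

>>> {"op": "apply_moves", "data": {
  "commands": [
    {"linear": [0,0,-0.002],"rot": [0,0,0],"grip": 1},
    {"linear": [0,0,-0.004],"rot": [0,0,0],"grip": 1},
    {"linear": [0,0,-0.005],"rot": [0,0,0],"grip": 1},
    {"linear": [0,0,-0.005],"rot": [0,0,0],"grip": 1}
  ]
}}

```text
time: 10.55
ee_pos: [0.5089, -0.0678, 0.04]
eef_rot: [0.994, 0.107, -0.0, 0.0]
ft_force: [-2.3, 1.2, 4.7]
width: 0.0458
```

```bash
python3 ft.py
```

```text
10.8 [ 0.5089 -0.0678  0.04  ] [-2.3343  0.3678  5.1681] [-0.0293  0.5871 -0.0093] 0.04567249800447927
```

Contact came at the expected height, shim underside about 20.2 mm. Releasing partially so the fingers clear the hatch overhang, then rising.

>>> {"op": "apply_moves", "data": {
  "commands": [
    {"linear": [0,0,0],"rot": [0,0,0],"grip": 0},
    {"linear": [0,0,0],"rot": [0,0,0],"grip": -0.2},
    {"linear": [0,0,0],"rot": [0,0,0],"grip": -0.38},
    {"linear": [0,0,0],"rot": [0,0,0],"grip": -0.38},
    {"linear": [0,0,0],"rot": [0,0,0],"grip": -0.38},
    {"linear": [0,0,0.03],"rot": [0,0,0],"grip": -0.38},
    {"linear": [0,0,0.08],"rot": [0,0,0],"grip": -0.38},
    {"linear": [0,0,0.2],"rot": [0,0,0],"grip": -0.38},
    {"linear": [0,0,0.35],"rot": [0,0,0],"grip": -0.38},
    {"linear": [0,0,0.5],"rot": [0,0,0],"grip": -0.38},
    {"linear": [0,0,0.6],"rot": [0,0,0],"grip": -0.38},
    {"linear": [0,0,0.65],"rot": [0,0,0],"grip": -0.38},
    {"linear": [0,0,0.65],"rot": [0,0,0],"grip": -0.38},
    {"linear": [0,0,0.65],"rot": [0,0,0],"grip": -0.38}
  ]
}}

```text
time: 12.2
ee_pos: [0.5087, -0.0677, 0.2351]
eef_rot: [0.994, 0.107, 0.0, 0.0]
ft_force: [-0.1, 0.1, -0.7]
width: 0.06
```

```bash
python3 - <<'E'
from h import *
np.set_printoptions(precision=4,suppress=True)
c=cam("wrist"); s=r.read_state(); print(s["ee_pos"],s["width"])
sd=cam("side")
o=np.zeros((600,800,3),np.uint8); o[:320,:512]=cv2.resize(c["frame"],(512,320),interpolation=2); o[320:600,:320]=cv2.resize(sd["frame"][170:240,350:430,::],(320,280),interpolation=2)
o[320:580,320:]=cv2.resize(c["frame"][100:230,240:480],(480,260),interpolation=2)
cv2.imwrite("pics/w7.png",o[:,:,::-1])
print([x for x in shims(c,.028,200) if x[1][0]<130]); print(s["ft_force"])
for d in r.spot_point("hatch_tab",c)[:2]: print(round(d["p"],2),np.round(d["location"],1),at_z(c,d["location"],.08))
E
```

```text
[ 0.5084 -0.0677  0.2344] 0.060359017376421895
[(array([0.4292, 0.1206]), array([69.9, 30.8]), -1.3), (array([ 0.5101, -0.0685]), array([102.7,  45.4]), 12.2)]
[-0.3742  0.2553 -0.976 ]
0.63 [471.  188.4] [ 0.5422 -0.226   0.08  ]
```

View pics/w7.png

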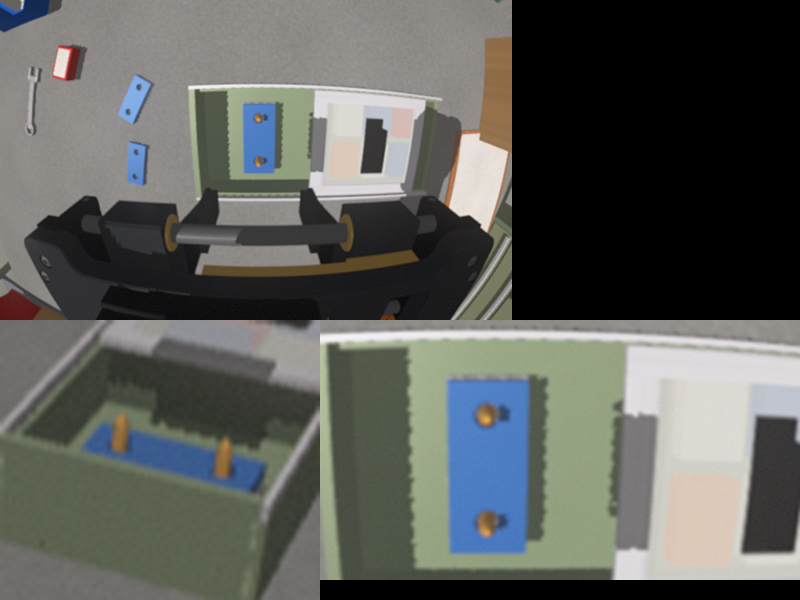

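The shim lies flat with both pins through it: wrist rect (0.5101,-0.0685), yaw 12.2°, and the side view agrees. Next I'll close the fingers and go in behind the tab.

>>> {"op": "apply_moves", "data": {
  "commands": [
    {"linear": [0.03,-0.14,0],"rot": [0,0,0],"grip": 1},
    {"linear": [0.06,-0.28,0],"rot": [0,0,0],"grip": 1},
    {"linear": [0.1,-0.42,0],"rot": [0,0,0],"grip": 1},
    {"linear": [0.13,-0.56,0],"rot": [0,0,0],"grip": 1},
    {"linear": [0.152,-0.68,0],"rot": [0,0,0],"grip": 1},
    {"linear": [0.152,-0.68,-0.1],"rot": [0,0,0],"grip": 1},
    {"linear": [0.152,-0.68,-0.22],"rot": [0,0,0],"grip": 1},
    {"linear": [0.152,-0.68,-0.33],"rot": [0,0,0],"grip": 1},
    {"linear": [0.152,-0.68,-0.42],"rot": [0,0,0],"grip": 1},
    {"linear": [0.152,-0.68,-0.46],"rot": [0,0,0],"grip": 1},
    {"linear": [0.152,-0.68,-0.48],"rot": [0,0,0],"grip": 1},
    {"linear": [0.152,-0.68,-0.48],"rot": [0,0,0],"grip": 1},
    {"linear": [0.152,-0.68,-0.48],"rot": [0,0,0],"grip": 1}
  ],
  "newtons": 20
}}

```text
time: 13.65
ee_pos: [0.5552, -0.272, 0.0921]
eef_rot: [0.994, 0.107, 0.001, 0.001]
ft_force: [-0.7, -0.3, 1.0]
width: 0.0009
```

```bash
python3 ft.py; python3 - <<'E'
from h import *
c=cam("wrist"); sd=cam("side")
o=np.zeros((400,800,3),np.uint8); o[:,:400]=c["frame"][:,120:520]; o[:,400:]=cv2.resize(sd["frame"][120:240,340:460],(400,400),interpolation=2)
cv2.imwrite("pics/w8.png",o[:,:,::-1])
E
```

```text
13.9 [ 0.5548 -0.272   0.0916] [ 0.0386 -0.3435 -0.1879] [ 0.0255  0.0325 -0.0066] 0.0006275324522995113
```

View pics/w8.png

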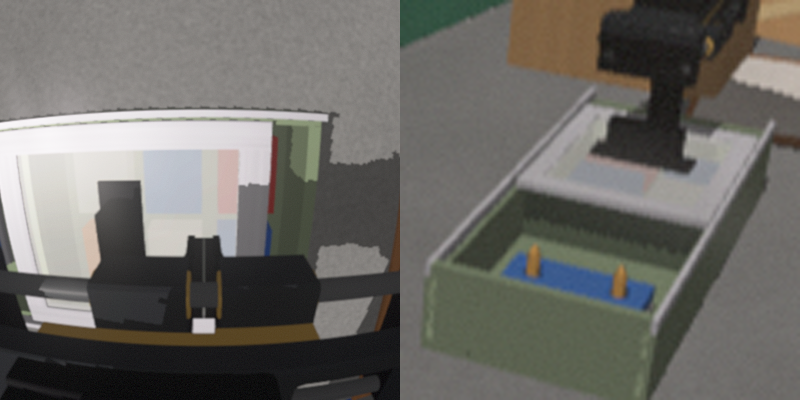

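The fingers are behind the tab (left panel: tab at (120,220), fingers at (203,260)) with clearance. Pushing slowly along the track.

>>> {"op": "apply_moves", "data": {
  "commands": [
    {"linear": [-0.004,0.018,0],"rot": [0,0,0],"grip": 1},
    {"linear": [-0.008,0.036,0],"rot": [0,0,0],"grip": 1},
    {"linear": [-0.012,0.054,0],"rot": [0,0,0],"grip": 1},
    {"linear": [-0.016,0.072,0],"rot": [0,0,0],"grip": 1},
    {"linear": [-0.02,0.09,0],"rot": [0,0,0],"grip": 1},
    {"linear": [-0.023,0.108,0],"rot": [0,0,0],"grip": 1},
    {"linear": [-0.027,0.126,0],"rot": [0,0,0],"grip": 1},
    {"linear": [-0.031,0.144,0],"rot": [0,0,0],"grip": 1},
    {"linear": [-0.035,0.162,0],"rot": [0,0,0],"grip": 1},
    {"linear": [-0.039,0.18,0],"rot": [0,0,0],"grip": 1},
    {"linear": [-0.043,0.198,0],"rot": [0,0,0],"grip": 1},
    {"linear": [-0.047,0.216,0],"rot": [0,0,0],"grip": 1},
    {"linear": [-0.051,0.234,0],"rot": [0,0,0],"grip": 1},
    {"linear": [-0.055,0.252,0],"rot": [0,0,0],"grip": 1},
    {"linear": [-0.059,0.27,0],"rot": [0,0,0],"grip": 1},
    {"linear": [-0.063,0.288,0],"rot": [0,0,0],"grip": 1},
    {"linear": [-0.066,0.306,0],"rot": [0,0,0],"grip": 1},
    {"linear": [-0.07,0.324,0],"rot": [0,0,0],"grip": 1},
    {"linear": [-0.074,0.342,0],"rot": [0,0,0],"grip": 1},
    {"linear": [-0.078,0.358,0],"rot": [0,0,0],"grip": 1}
  ]
}}

```text
time: 16.0
ee_pos: [0.531, -0.1639, 0.0908]
eef_rot: [0.994, 0.107, 0.0, 0.0]
ft_force: [2.3, -3.0, -0.4]
width: 0.0004
```

>>> {"op": "apply_moves", "data": {
  "commands": [
    {"linear": [-0.003,0.014,0],"rot": [0,0,0],"grip": 1},
    {"linear": [-0.006,0.028,0],"rot": [0,0,0],"grip": 1},
    {"linear": [-0.009,0.042,0],"rot": [0,0,0],"grip": 1},
    {"linear": [-0.012,0.056,0],"rot": [0,0,0],"grip": 1},
    {"linear": [-0.015,0.07,0],"rot": [0,0,0],"grip": 1},
    {"linear": [-0.018,0.084,0],"rot": [0,0,0],"grip": 1},
    {"linear": [-0.021,0.098,0],"rot": [0,0,0],"grip": 1},
    {"linear": [-0.024,0.112,0],"rot": [0,0,0],"grip": 1},
    {"linear": [-0.027,0.126,0],"rot": [0,0,0],"grip": 1},
    {"linear": [-0.03,0.14,0],"rot": [0,0,0],"grip": 1},
    {"linear": [-0.033,0.152,0],"rot": [0,0,0],"grip": 1},
    {"linear": [-0.035,0.162,0],"rot": [0,0,0],"grip": 1},
    {"linear": [-0.037,0.17,0],"rot": [0,0,0],"grip": 1},
    {"linear": [-0.038,0.176,0],"rot": [0,0,0],"grip": 1},
    {"linear": [-0.039,0.18,0],"rot": [0,0,0],"grip": 1}
  ]
}}

```text
time: 17.5
ee_pos: [0.5194, -0.1102, 0.0908]
eef_rot: [0.994, 0.107, 0.0, 0.0]
ft_force: [0.8, -1.7, 0.2]
width: 0.0006
```

```bash
python3 ft.py; python3 - <<'E'
from h import *
c=cam("wrist"); sd=cam("side"); 
o=np.zeros((400,800,3),np.uint8); o[:,:400]=c["frame"][:,120:520]; o[:,400:]=cv2.resize(sd["frame"][120:240,340:460],(400,400),interpolation=2)
cv2.imwrite("pics/w9.png",o[:,:,::-1])
E
```

```text
17.75 [ 0.5192 -0.1102  0.0907] [ 0.4957 -0.2851 -0.0826] [-0.1557 -0.0859  0.0132] 0.0005224392760316536
```

>>> {"op": "apply_moves", "data": {
  "commands": [
    {"linear": [-0.001,0.004,0],"rot": [0,0,0],"grip": 1},
    {"linear": [-0.002,0.008,0],"rot": [0,0,0],"grip": 1},
    {"linear": [-0.003,0.012,0],"rot": [0,0,0],"grip": 1},
    {"linear": [-0.0035,0.016,0],"rot": [0,0,0],"grip": 1},
    {"linear": [-0.004,0.02,0],"rot": [0,0,0],"grip": 1},
    {"linear": [-0.005,0.024,0],"rot": [0,0,0],"grip": 1},
    {"linear": [-0.006,0.028,0],"rot": [0,0,0],"grip": 1},
    {"linear": [-0.007,0.032,0],"rot": [0,0,0],"grip": 1},
    {"linear": [-0.008,0.035,0],"rot": [0,0,0],"grip": 1},
    {"linear": [-0.0085,0.038,0],"rot": [0,0,0],"grip": 1}
  ]
}}

```text
time: 18.85
ee_pos: [0.5168, -0.0989, 0.0907]
eef_rot: [0.994, 0.107, -0.0, 0.0]
ft_force: [-0.6, -2.0, -2.3]
width: 0.0006
```

```bash
python3 ft.py
```

```text
19.1 [ 0.5168 -0.0988  0.0908] [-0.1263 -0.9778 -0.6749] [-0.2236  0.0469 -0.018 ] 0.0006322864946438866
```

>>> {"op": "apply_moves", "data": {
  "commands": [
    {"linear": [-0.0005,0.002,0],"rot": [0,0,0],"grip": 1},
    {"linear": [-0.001,0.004,0],"rot": [0,0,0],"grip": 1},
    {"linear": [-0.001,0.006,0],"rot": [0,0,0],"grip": 1},
    {"linear": [-0.002,0.008,0],"rot": [0,0,0],"grip": 1}
  ]
}}

```text
time: 19.5
ee_pos: [0.5163, -0.0966, 0.0908]
eef_rot: [0.994, 0.107, 0.0, 0.0]
ft_force: [0.2, -2.9, -0.9]
width: 0.0002
```

>>> {"op": "apply_moves", "data": {
  "commands": [
    {"linear": [-0.0005,0.002,0],"rot": [0,0,0],"grip": 1},
    {"linear": [-0.001,0.004,0],"rot": [0,0,0],"grip": 1}
  ]
}}

```text
time: 19.7
ee_pos: [0.516, -0.0953, 0.0908]
eef_rot: [0.994, 0.107, 0.0, 0.0]
ft_force: [0.7, -1.8, -0.9]
width: 0.0003
```

>>> {"op": "apply_moves", "data": {
  "commands": [
    {"linear": [-0.0005,0.002,0],"rot": [0,0,0],"grip": 1},
    {"linear": [-0.001,0.004,0],"rot": [0,0,0],"grip": 1}
  ]
}}

```text
time: 19.9
ee_pos: [0.5157, -0.0941, 0.0908]
eef_rot: [0.994, 0.107, 0.0, 0.0]
ft_force: [0.2, -2.6, -1.4]
width: 0.0004
```

>>> {"op": "apply_moves", "data": {
  "commands": [
    {"linear": [-0.0005,0.002,0],"rot": [0,0,0],"grip": 1},
    {"linear": [-0.001,0.004,0],"rot": [0,0,0],"grip": 1}
  ]
}}

```text
time: 20.1
ee_pos: [0.5154, -0.0929, 0.0908]
eef_rot: [0.994, 0.107, 0.0, 0.0]
ft_force: [0.4, -1.0, -0.1]
width: 0.0002
```

View pics/w9.png

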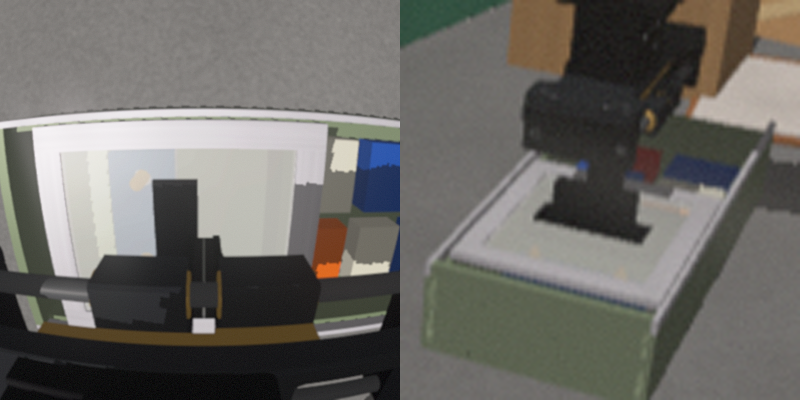

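>>> {"op": "apply_moves", "data": {
  "commands": [
    {"linear": [-0.0005,0.002,0],"rot": [0,0,0],"grip": 1},
    {"linear": [-0.001,0.004,0],"rot": [0,0,0],"grip": 1},
    {"linear": [-0.001,0.006,0],"rot": [0,0,0],"grip": 1}
  ]
}}

```text
time: 20.4
ee_pos: [0.515, -0.0911, 0.0908]
eef_rot: [0.994, 0.107, 0.0, 0.0]
ft_force: [0.5, -1.4, -0.5]
width: 0.0007
```

>>> {"op": "apply_moves", "data": {
  "commands": [
    {"linear": [-0.0005,0.002,0],"rot": [0,0,0],"grip": 1},
    {"linear": [-0.001,0.004,0],"rot": [0,0,0],"grip": 1},
    {"linear": [-0.001,0.006,0],"rot": [0,0,0],"grip": 1}
  ]
}}

```text
time: 20.7
ee_pos: [0.5147, -0.0893, 0.0908]
eef_rot: [0.994, 0.107, -0.0, 0.0]
ft_force: [1.1, -2.0, 1.0]
width: 0.0005
```

```bash
python3 ft.py
```

```text
20.95 [ 0.5146 -0.0893  0.0908] [ 0.1735 -1.7452  0.4317] [-0.2916 -0.0734 -0.0077] 0.0002813525231112376
```

>>> {"op": "apply_moves", "data": {
  "commands": [
    {"linear": [-0.0005,0.002,0],"rot": [0,0,0],"grip": 1},
    {"linear": [-0.001,0.004,0],"rot": [0,0,0],"grip": 1},
    {"linear": [-0.001,0.006,0],"rot": [0,0,0],"grip": 1}
  ]
}}

```text
time: 21.25
ee_pos: [0.5146, -0.089, 0.0908]
eef_rot: [0.994, 0.106, 0.0, 0.001]
ft_force: [2.6, -8.1, -1.1]
width: 0.0007
```

```bash
python3 ft.py; python3 - <<'E'
from h import *
c=cam("wrist"); sd=cam("side"); 
o=np.zeros((400,800,3),np.uint8); o[:,:400]=c["frame"][:,120:520]; o[:,400:]=cv2.resize(sd["frame"][155:235,340:420],(400,400),interpolation=2)
cv2.imwrite("pics/w10.png",o[:,:,::-1])
E
```

```text
21.5 [ 0.5146 -0.089   0.0909] [ 1.6315 -6.866  -0.904 ] [-1.4596 -0.3843 -0.0221] 0.0005821774853932535
```

The TCP stalled and the force rose to 7 N, so the hatch is against its stop. Backing off and rising.

>>> {"op": "apply_moves", "data": {
  "commands": [
    {"linear": [0.004,-0.02,0],"rot": [0,0,0],"grip": 1},
    {"linear": [0.012,-0.05,0],"rot": [0,0,0],"grip": 1},
    {"linear": [0.012,-0.05,0.05],"rot": [0,0,0],"grip": 1},
    {"linear": [0.012,-0.05,0.2],"rot": [0,0,0],"grip": 1},
    {"linear": [0,-0.15,0.35],"rot": [0,0,0],"grip": 1},
    {"linear": [-0.05,-0.3,0.5],"rot": [0,0,0],"grip": 1},
    {"linear": [-0.1,-0.45,0.6],"rot": [0,0,0],"grip": 1},
    {"linear": [-0.15,-0.6,0.65],"rot": [0,0,0],"grip": 1},
    {"linear": [-0.15,-0.7,0.65],"rot": [0,0,0],"grip": 1},
    {"linear": [-0.15,-0.7,0.65],"rot": [0,0,0],"grip": 1},
    {"linear": [-0.15,-0.7,0.65],"rot": [0,0,0],"grip": 1}
  ]
}}

```text
time: 22.7
ee_pos: [0.4691, -0.2984, 0.2866]
eef_rot: [0.994, 0.106, 0.0, -0.0]
ft_force: [0.6, 0.9, 0.6]
width: 0.0004
```

```bash
python3 ft.py; python3 - <<'E'
from h import *
np.set_printoptions(precision=4,suppress=True)
u=np.array([-.2122,.9772])
for n in ["top","side"]:
    c=cam(n); print(n,r.search_frame("hatch",c)[:1])
    for d in r.spot_point("hatch_tab",c)[:2]:
        P=at_z(c,d["location"],.08); print(round(d["p"],2),P,"opening",-(P[:2]-[.510,-.0685])@u-.006)
    for th in["insert_box","oil_can","spanner"]:
        for d in r.spot_point(th,c)[:1]: print(th,round(d["p"],2),at_z(c,d["location"],0))
    print(*[s for s in shims(c,.03) if 60<s[1][0]<130],sep="\n")
    # profile along case centreline (off the tab) at z=.065 near +y end frame
    ux=np.array([u[1],-u[0]]); g=cv2.cvtColor(c["frame"],cv2.COLOR_RGB2BGR)
    for t in np.arange(.06,.1,.003):
        P=np.array([.510,-.0685])+u*t+ux*.045; v=proj(c,[*P,.065]).round().astype(int); print(round(t,3),c["frame"][v[1],v[0]],end=" ")
    print()
E
```

```text
22.95 [ 0.4699 -0.296   0.2858] [ 0.1057 -0.0254  0.0038] [ 0.0494 -0.0026  0.0404] 8.435547675403587e-05
top [{'bbox': [360.7, 194.1, 83.8, 74.6], 'p': 0.97}]
0.65 [ 0.5043 -0.0697  0.08  ] opening -0.006036964865173898
0.38 [0.5736 0.288  0.08  ] opening -0.34083263765258104
insert_box 0.62 [0.5809 0.2996 0.    ]
oil_can 0.81 [0.7658 0.1653 0.    ]
spanner 0.64 [0.4953 0.4136 0.    ]
(array([ 0.2809, -0.5426]), array([62. , 43.7]), 22.8)
(array([0.4216, 0.1335]), array([69. , 31.4]), 0.8)
(array([0.5301, 0.147 ]), array([72.5, 32.6]), -20.1)
0.06 [153 149 140] 0.063 [149 146 138] 0.066 [164 159 159] 0.069 [164 158 161] 0.072 [169 162 164] 0.075 [170 161 166] 0.078 [170 161 165] 0.081 [157 147 150] 0.084 [105 111  95] 0.087 [ 94 105  75] 0.09 [ 96 104  75] 0.093 [63 71 48] 0.096 [64 69 49] 0.099 [67 72 53] 
side [{'bbox': [356.5, 173.4, 78.7, 39.4], 'p': 0.66}]
0.97 [ 0.5198 -0.0791  0.08  ] opening 0.0064730214900473905
insert_box 0.78 [0.5776 0.2992 0.    ]
oil_can 0.8 [0.7603 0.1492 0.    ]
spanner 0.57 [0.4918 0.417  0.    ]
(array([0.4041, 0.1612]), array([71.9, 36. ]), -0.4)
(array([0.5091, 0.1744]), array([74.1, 33. ]), -20.0)
0.06 [160 157 153] 0.063 [160 157 153] 0.066 [165 161 163] 0.069 [165 161 163] 0.072 [160 157 157] 0.075 [160 157 157] 0.078 [134 136 126] 0.081 [106 114  93] 0.084 [104 111  90] 0.087 [93 99 80] 0.09 [91 98 80] 0.093 [89 96 77] 0.096 [89 96 77] 0.099 [89 96 79]
```

The aluminium frame runs up to the end frame (t≈82 mm) with no dark gap, and nothing else has moved. Handing in.

```bash
python3 -c "
from bench import r
print(r.close_job())"
```

```text
the job is handed in; nothing more can be done
None
```

The largest blue shim is on the two brass pins in the case, flat on the stack. The hatch is pushed closed, and the job was handed in at about 23 s of the 64 s allowed.

- **Shim:** I lowered it until light contact, about 6 N, with its underside at about 20.2 mm, then released it. The camera then showed both pins through the holes. Its centre was within about 2 mm of my seat estimates, and its yaw was 12.2° against 12.4° for the stack.
- **Hatch:** I pushed it slowly with the closed fingers until the arm stalled and the force rose to about 7–8 N. Afterwards the top view showed its frame running up to the end frame with no dark gap.
- **Other items:** The red box, can and spanner measured where they began, within the networks' scatter. The largest differences were about 8 mm for the box and 16 mm for the can in the side view. The arm never went near them.

**Checks that disagreed or failed:**
- The network's tab position gave a hatch opening of -6 mm from the top camera and +6 mm from the side camera. I relied on the stall and the missing gap instead.
- One picture went unviewed because the 12-picture limit was reached, so I checked the closed hatch only from numbers.

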